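Step the snack tray under the fridge scanner

ROBOT

A 6-joint arm with a two-finger parallel gripper is mounted at the origin on the work surface. World frame = base frame: x ahead of the robot, y to its left, z up, the work surface at z = 0. Lengths are in m, angles in rad, forces in N, time in s.
With the tool pointing down it reaches from about 0.375 to 0.925 m from the base axis. Payload 5.7 kg.
Tool frame: the origin (TCP) lies midway between the tips of the shut fingers; the grasp point (between the pads) lies 19 mm behind it; x points along the fingers, y is the direction in which the jaws open and shut, and the axes are right-handed (so a half turn about x gives the same grasp; the last joint's range is limited). The gripper opens to 85 mm and grips with 20 to 120 N. Pads are 22 mm wide; open, the fingers measure 114 mm over their backs; the gripper's body (76 mm by 85 mm) begins 54 mm behind the grasp point. The pads swing forward as they close: fully open they stand 13 mm farther back than shut.
Start: joints at [1.091, 0.359, 1.51, -0, 1.272, -0.115], TCP at [0.214, 0.56, 0.231] pointing down, gripper open.
Joint ranges: [-2.97, 2.97], [-1.01, 2.36], [0.21, 2.38], [-0.96, 4.11], [0.2, 2.71], [-2.98, 2.98]. Speed limits (rad/s): [2.39, 2.39, 3.14, 3.14, 3.14, 3.14].

INTERFACE

Orientations are given as a 3x3 rotation matrix whose columns are the frame's x, y, z axes.
In Python, from workcell import status, imaging, close_job gives the robot as it stands.
- The arm moves only by the tool carry_out, never from a script. Its argument "moves" is a list of rows, each a list of 3 entries, a list of its own where there are three numbers: the closure, from -1 (fully open) to 1 (shut), so that 0 is half open, then the shift along the tool's x, y, z in m, then the turn, a rotation vector about the tool's x, y, z in degrees. In form: [[jaw, [tx, ty, tz], [rx, ry, rz]], ...]. A call has 1 to 20 rows; each row is the pose to reach, as a shift and turn from the pose commanded when the call began, along the tool's axes at that moment; what a row does not reach only later rows make up. A row lasts 1/12 s, in which the tool goes at most 41.7 mm and 7.16 degrees, less where a joint would pass 70% of its speed; a pose out of reach is approached as far as the arm can. A call with a gripper value outside its range is refused whole. The fingers move at their own pace and stop on an object; "newtons" is the grip in N (left out, the last holds). Time passes only in rows, so rows that repeat a pose let the fingers close. It gives the time, the measured TCP pose, the force and the opening at its end, in the units of the state.
- status.state(): the state, without advancing time (a new reading comes with each control period).
- imaging.capture(name): name is "scene" or "top" or "wrist"; returns the picture (420x560x3 uint8, red, green, blue); there is no depth.
- imaging.get_calibration(name): a dict with "fx", "fy", "cx", "cy" (pixels), "k1" (the pictures are not rectified: a ray, as slopes to the right and down, at radius r is drawn at 1 + k1 r^2 times it, then the intrinsics apply), "cam_to_world" (4x4, takes a point from camera to world coordinates). Camera axes: x right, y down, z forward; pixel columns grow to the right and rows downward; lengths in m; the calibration is good to about 2 mm. A picture is of the moment at which its call begins: read the wrist's pose just before it. get_calibration takes no time and is no camera call; for the wrist camera it gives the pose at the moment of the call.
- close_job(): hands the job in, once; it reports no verdict.
The state is a dict: "time": time; "joint_positions": joint angles; "joint_velocities": joint speeds; "joint_efforts": joint torques, N m; "eef_pos": TCP position; "tcp_rot": TCP orientation; "wrist_force": force on the tool from outside, world axes, zero at the start; "torque": the same for the moment, N m; "grip_width": finger opening in m.
Only numpy, scipy, OpenCV 4.12 (cv2) and the standard library are available. Lean on these libraries where they do the work, as an engineer would, in place of code of your own. Each camera call takes 0.05 s, during which the arm holds its last target. There are 200 camera calls.

TASK

Log two items with the fridge's stock scanner, whose pointer stands fixed above the sliding bamboo tray: slide the tray, which has a knob to hold it by, until the ramekin is centred right under the pointer and leave it there, still, for about two seconds, then slide the tray on until the lidded jar is centred under the pointer and let go. Keep both the ramekin and the jar standing upright in the tray throughout.

Things in the scene. Friction and masses are not known exactly. Their poses are not given: they have to be found in the camera images.
- pointer_tip (a point): Tip of the scanner's fixed pointer, a slim dark cone pointing straight down, 150 mm above the counter, under a white head 32 mm wide on a steel boom 245 mm up, held by a mast on the stage's far side. Its axes are the stage's: x along the boom away from the robot, y left, z up; the stage stands turned up to 0.2 rad.
- tray_knob (a point): Grip of the tray's knob: an upright round bamboo post 24 mm in diameter on an arm sticking out of the middle of the tray's near edge. The point is on the post's axis, 18 mm below its top, 101 mm above the counter; the post is free for 50 mm below the point. Axes as the stage's. It moves rigidly with the tray.
- ramekin_center (a point): Centre (half-way up) of the matte grey ceramic ramekin, an open round dish 74 mm across and 42 mm high, standing loose, with a few mm of play, in any one of the tray's four compartments.
- jar_center (a point): Centre (half-way up) of the clear acrylic jar, 71 mm across, 86 mm high with its flat lid and small lid knob, standing loose with a few mm of play in another compartment. The other two hold closed green snack cups, 70 mm across and 56 mm high, not to be logged, nor the things on the round steel turntable.
- tray: Bamboo tray 175 x 175 mm, walls 22 mm high, 2 x 2 compartments each 80 mm square, centres 42.5 mm off its centre along x and y. Origin: centre of the underside, 36 mm above the counter; knob 175 mm off along -x. It slides level along the stage's x and y, at least 55 mm each way from centred under the pointer, cannot turn or lift, has about 2 N friction and stays where left.
Things that resemble listed ones, but are neither listed nor needed, are in the scene too. What is shaped like the part that bears ramekin_center but purple is not meant. What is shaped like the part that bears jar_center but orange is not meant.

How it is judged:
On the way:
1. the ramekin stays centred under the pointer (within 15 mm) for a second (horizontal distance between ramekin_center and pointer_tip below 0.015 m), for 1 s.
At the end, for the whole second after the job is handed in: The jar's centre is within 15 mm (seen from above) of the pointer's tip and stays there; jar and ramekin both stand upright (within 10 degrees) in the tray, and the tray is let go (horizontal distance between jar_center and pointer_tip below 0.015 m and angle between each of jar_center, ramekin_center's own z axis and vertical below 0.17 rad and z of jar_center in the frame of tray_knob below 0 m and z of ramekin_center in the frame of tray_knob below -0.02 m); the robot touches nothing.
It fails at once if the ramekin or the jar is lifted out of the tray or tipped over (z of jar_center in the frame of tray_knob above 0 m or z of ramekin_center in the frame of tray_knob above -0.02 m or angle between any of jar_center, ramekin_center's own z axis and vertical above 0.5 rad).
It also fails if it takes over 38 s, if anything falls off the work surface, if the arm or the gripper's body presses on something with over 40 N, if the wrist force passes 120 N, or if a joint passes its speed limit or range.

## Working session

There is one attempt and no reset: what is moved stays moved. The work goes in short steps, Python scripts to look and compute and a tool call to move; the robot and the scene stay as the last step left them, time stands still between calls to the robot, and variables do not carry over. Pictures are saved under pics/ and viewed, about 8 in all and at most 12, crops included, and the job is handed in when it is done.

Besides the shell and the picture viewer there is one more tool, called after ">>>" by a JSON object that holds its "fn" and its "kwargs", one argument or row to a line. carry_out: Moves the arm, as the interface text tells. Its arguments: {"type":"object","properties":{"moves":{"type":"array","items":{"type":"array"}},"newtons":{"type":"number"}},"required":["moves"]}

```bash
mkdir -p pics
cat > h.py <<'E'
import numpy as np, cv2
from workcell import status, imaging
def snap(n,f):
    c=imaging.get_calibration(n); im=imaging.capture(n)
    cv2.imwrite(f'pics/{f}.png',cv2.cvtColor(im,cv2.COLOR_RGB2BGR)); return im,c
def ray(c,u,v):
    K=np.array([[c['fx'],0,c['cx']],[0,c['fy'],c['cy']],[0,0,1]])
    p=cv2.undistortPoints(np.array([[[u,v]]],float),K,np.array([c['k1'],0,0,0.]))[0,0]
    T=np.array(c['cam_to_world']); return T[:3,3],T[:3,:3]@np.array([p[0],p[1],1])
def onz(c,u,v,z):
    o,d=ray(c,u,v); return o+d*(z-o[2])/d[2]
def tri(rs):
    A=0;b=0
    for o,d in rs:
        d=d/np.linalg.norm(d);P=np.eye(3)-np.outer(d,d);A=A+P;b=b+P@o
    return np.linalg.solve(A,b)
def proj(c,p):
    T=np.array(c['cam_to_world']);q=T[:3,:3].T@(np.array(p)-T[:3,3]);x=q[:2]/q[2];s=1+c['k1']*(x@x)
    return np.array([c['fx']*x[0]*s+c['cx'],c['fy']*x[1]*s+c['cy']])
E
python3 - <<'E'
from h import *
ims=[snap(n,n+'0')[0] for n in('scene','top')]
for n in('scene','top'):
    c=imaging.get_calibration(n);print(n,np.round(np.array(c['cam_to_world']),3).tolist(),c['fx'],c['k1'])
print(np.round(status.state()['tcp_rot'],3).tolist())
E
```

```text
scene [[0.876, 0.309, -0.37, 0.836], [0.482, -0.587, 0.651, -0.388], [-0.016, -0.748, -0.663, 0.601], [0.0, 0.0, 0.0, 1.0]] 434.58760544701755 -0.13162966667520382
top [[0.023, -0.985, 0.17, 0.411], [-1.0, -0.024, -0.004, 0.055], [0.008, -0.17, -0.985, 0.933], [0.0, 0.0, 0.0, 1.0]] 446.59650818383443 -0.12541784064304248
[[-0.001, 0.357, 0.934], [-0.002, 0.934, -0.357], [-1.0, -0.002, -0.0]]
```

View pics/scene0.png

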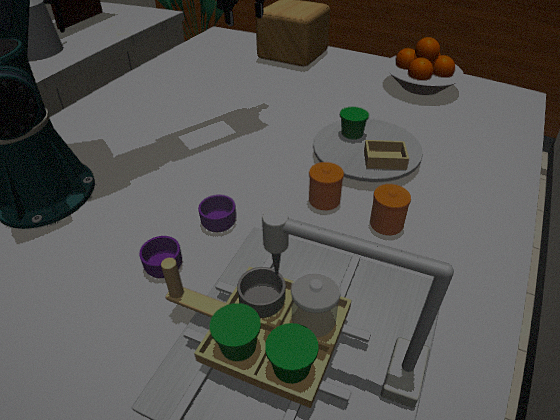

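View pics/top0.png

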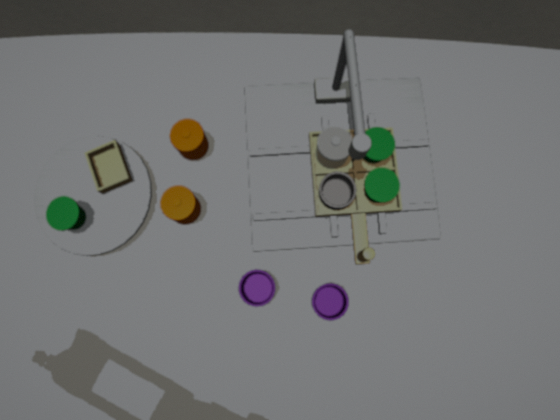

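The top view shows these candidates:
- **Ramekin:** the grey one at top (337,190), scene (262,292). The purple ones at top (257,288) and (330,301) are decoys.
- **Jar:** the clear one at top (335,147), scene (316,300). The orange ones at (188,136) and (180,204) are decoys.
- **Knob:** the post at top (368,254), scene (170,265).
- **Pointer:** under the head at top (361,144), scene tip about (276,270).

I'll check these in one close crop.

Run:
```python
import cv2,numpy as np
a=cv2.imread('pics/scene0.png')[205:405,145:365]; b=cv2.imread('pics/top0.png')[110:270,300:420]
a=cv2.resize(a,None,fx=2,fy=2,interpolation=3);b=cv2.resize(b,None,fx=2.5,fy=2.5,interpolation=3)
b=np.clip(b.astype(float)*1.5,0,255).astype(np.uint8)
cv2.imwrite('pics/crop.png',np.hstack([a,b]))
```

```text
(no output)
```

View pics/crop.png

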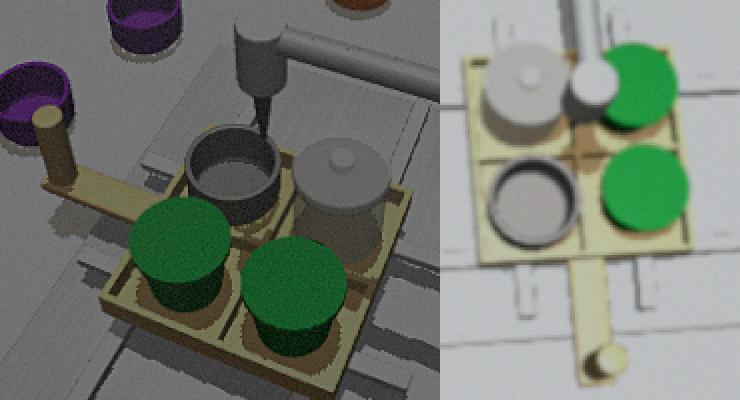

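The crop confirms the choices. The grey ramekin is near-left and the clear jar far-left in the tray. The cone tip is at scene (276.5,276), the knob top at scene (169,263) / top (366,254).

Run:
```python
from h import *
s=imaging.get_calibration('scene');t=imaging.get_calibration('top')
def T(n,a,b): print(n,np.round(tri([ray(s,*a),ray(t,*b)]),4))
T('headtop',(275.5,219),(361.6,143.2));T('jarknob',(316,285),(336,140.4));T('knobtop',(169,263.5),(366,254.4));T('ramrim',(262,286),(337.6,190))
print('tip',onz(s,276.5,276,.15),'knob s,t',onz(s,169,263.5,.119),onz(t,366,254.4,.119))
# boom direction: top edges; tray corners at crop px, wall top z~.06
g=lambda x,y:(300+(x-440)/2.5,110+y/2.5)
P=[onz(t,*g(*q),.058)[:2] for q in((464,57),(677,52),(692,247),(480,263))]
print(np.round(P,4).tolist(),np.mean(P,0))
for a,b in((3,0),(2,1)): d=P[b]-P[a];print('xang',np.arctan2(d[1],d[0]),np.linalg.norm(d))
for a,b in((1,0),(2,3)): d=P[b]-P[a];print('yang',np.arctan2(-d[0],d[1]),np.linalg.norm(d))
print(status.state()['joint_positions'])
```

```text
headtop [ 0.6474 -0.0609  0.2506]
jarknob [ 0.6946 -0.0339  0.124 ]
knobtop [ 0.4797 -0.0921  0.1121]
ramrim [ 0.6091 -0.0414  0.0791]
tip [ 0.64944819 -0.06375092  0.15      ] knob s,t [ 0.48445998 -0.09648987  0.119     ] [ 0.47928748 -0.09070465  0.119     ]
[[0.7323, 0.0132], [0.7425, -0.1645], [0.5775, -0.1728], [0.5603, -0.0019]] [ 0.6531538  -0.08152277]
xang 0.08770726722696441 0.17269061791863954
xang 0.05041035201652922 0.16527090369992142
yang 0.05720281173310688 0.17800786141800173
yang 0.09996463982780594 0.17177528573574072
[ 1.09088837e+00  3.59467251e-01  1.51136469e+00 -1.96456141e-05
  1.27249313e+00 -1.15079197e-01]
```

>>> {"fn": "carry_out", "kwargs": {
  "moves": [
    [-1,[0,-0.514,0.481],[-25,0,0]],
    [-1,[0,-0.514,0.481],[-25,0,0]],
    [-1,[0,-0.514,0.481],[-25,0,0]],
    [-1,[0,-0.514,0.481],[-25,0,0]],
    [-1,[0,-0.514,0.481],[-25,0,0]],
    [-1,[0,-0.514,0.481],[-25,0,0]],
    [-1,[0,-0.514,0.481],[-25,0,0]],
    [-1,[0,-0.514,0.481],[-25,0,0]],
    [-1,[0,-0.514,0.481],[-25,0,0]],
    [-1,[0,-0.514,0.481],[-25,0,0]],
    [-1,[0,-0.514,0.481],[-25,0,0]],
    [-1,[0,-0.514,0.481],[-25,0,0]],
    [-1,[0,-0.514,0.481],[-25,0,0]],
    [-1,[0,-0.514,0.481],[-25,0,0]],
    [-1,[0,-0.514,0.481],[-25,0,0]],
    [-1,[0,-0.514,0.481],[-25,0,0]],
    [-1,[0,-0.514,0.481],[-25,0,0]],
    [-1,[0,-0.514,0.481],[-25,0,0]],
    [-1,[0,-0.514,0.481],[-25,0,0]],
    [-1,[0,-0.514,0.481],[-25,0,0]]
  ],
  "newtons": 50
}}

```text
time: 1.77
eef_pos: [0.4792, -0.091, 0.2307]
tcp_rot: [[-0.002, -0.07, 0.998], [0.001, 0.998, 0.07], [-1.0, 0.001, -0.002]]
wrist_force: [-0.6, -0.2, -0.9]
grip_width: 0.0853
```

Run:
```python
from h import *
print({k:np.round(v,4).tolist() for k,v in status.state().items() if k in('time','eef_pos','tcp_rot','wrist_force','grip_width')})
im,c=snap('wrist','w1');print(np.round(np.array(c['cam_to_world']),3).tolist())
print(proj(c,[.481,-.0925,.119]))
```

```text
{'time': 1.7667, 'eef_pos': [0.4792, -0.091, 0.2307], 'tcp_rot': [[-0.0018, -0.0704, 0.9975], [0.001, 0.9975, 0.0704], [-1.0, 0.0011, -0.0018]], 'wrist_force': [-0.5985, -0.1743, -0.8976], 'grip_width': 0.0853}
[[-0.07, 0.963, 0.258, 0.413], [0.998, 0.068, 0.018, -0.094], [0.0, 0.259, -0.966, 0.374], [0.0, 0.0, 0.0, 1.0]]
[272.64360187 205.59250756]
```

View pics/w1.png

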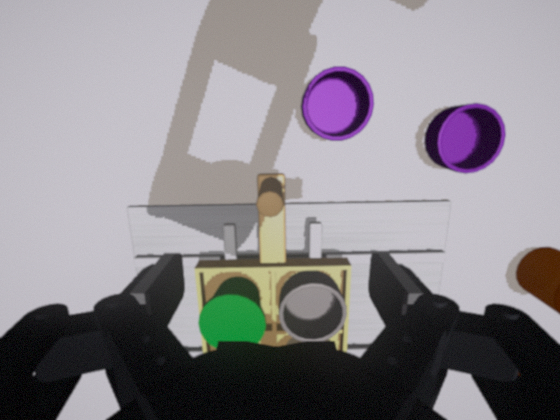

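The wrist view shows the knob top at (270,204), within about 2 mm of where it was predicted, and the tray aligned with the tool. I'll descend and grip.

>>> {"fn": "carry_out", "kwargs": {
  "moves": [
    [-1,[0.04,-0.002,0.001],[0,0,0]],
    [-1,[0.08,-0.002,0.001],[0,0,0]],
    [-1,[0.11,-0.002,0.001],[0,0,0]],
    [-1,[0.135,-0.002,0.001],[0,0,0]],
    [-1,[0.148,-0.002,0.001],[0,0,0]],
    [-1,[0.148,-0.002,0.001],[0,0,0]],
    [0.3,[0.148,-0.002,0.001],[0,0,0]],
    [1,[0.148,-0.002,0.001],[0,0,0]],
    [1,[0.148,-0.002,0.001],[0,0,0]],
    [1,[0.148,-0.002,0.001],[0,0,0]],
    [1,[0.148,-0.002,0.001],[0,0,0]],
    [1,[0.148,-0.002,0.001],[0,0,0]],
    [1,[0.148,-0.002,0.001],[0,0,0]],
    [1,[0.148,-0.002,0.001],[0,0,0]],
    [1,[0.148,-0.002,0.001],[0,0,0]],
    [1,[0.148,-0.002,0.001],[0,0,0]]
  ],
  "newtons": 50
}}

```text
time: 3.15
eef_pos: [0.4821, -0.0936, 0.0845]
tcp_rot: [[0.002, -0.071, 0.997], [-0.001, 0.997, 0.071], [-1.0, -0.001, 0.002]]
wrist_force: [-1.1, -0.3, 6.8]
grip_width: 0.0224
```

>>> {"fn": "carry_out", "kwargs": {
  "moves": [
    [1,[0,-0.001,0.002],[0,0,0]],
    [1,[0,-0.003,0.005],[0,0,0]],
    [1,[0,-0.005,0.009],[0,0,0]],
    [1,[0,-0.008,0.013],[0,0,0]],
    [1,[0,-0.011,0.018],[0,0,0]],
    [1,[0,-0.014,0.023],[0,0,0]],
    [1,[0,-0.017,0.028],[0,0,0]],
    [1,[0,-0.02,0.032],[0,0,0]],
    [1,[0,-0.022,0.0355],[0,0,0]],
    [1,[0,-0.023,0.037],[0,0,0]],
    [1,[0,-0.023,0.0375],[0,0,0]],
    [1,[0,-0.023,0.0375],[0,0,0]]
  ]
}}

```text
time: 4.15
eef_pos: [0.521, -0.1138, 0.0845]
tcp_rot: [[0.002, -0.071, 0.997], [-0.001, 0.997, 0.071], [-1.0, -0.001, 0.002]]
wrist_force: [-1.1, 0.2, 7.7]
grip_width: 0.0227
```

Run:
```python
from h import *
st=status.state();print(st['time'],st['eef_pos'],st['wrist_force'])
a,c=snap('scene','s2');b,c=snap('top','t2')
a=cv2.resize(a[205:405,155:375],None,fx=2,fy=2,interpolation=2);b=cv2.resize(b[90:250,300:420],None,fx=2.5,fy=2.5,interpolation=2)
o=np.hstack([a,b]);cv2.imwrite('pics/c2.png',np.clip(o[:,:,::-1]*1.5,0,255).astype(np.uint8))
```

```text
4.15 [ 0.52102202 -0.11381872  0.08453471] [-1.141255    0.23197993  7.70995994]
```

View pics/c2.png

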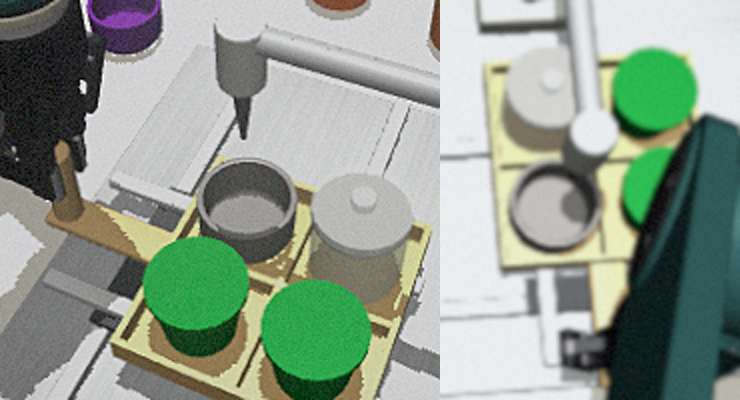

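The crops show the tip at scene (276.5,273.5) and the ramekin rim centre at scene (278.5,304) / top (346.4,172). Everything is upright and the knob is held.

Run:
```python
from h import *
s=imaging.get_calibration('scene');t=imaging.get_calibration('top')
def T(n,a,b): print(n,np.round(tri([ray(s,*a),ray(t,*b)]),4))
T('head',(275.3,218),(361.6,142.8));T('ram',(278.5,303),(346.4,172));T('jarknob',(155+365/2,205+196/2),(300+112/2.5,90+80/2.5))
print('tip',onz(s,276.5,273.5,.15),'ram s,t',onz(s,278.5,303,.083),onz(t,346.4,172,.083))
print('jar top',onz(t,344.8,122,.124),onz(s,155+365/2,205+196/2,.124))
# ramekin dark rim/interior in top: colour based centroid
for (im,c,n,x0) in((cv2.imread('pics/s2.png'),s,'s',(225,265,320,345)),(cv2.imread('pics/t2.png'),t,'t',(322,155,366,192))): 
    r=im[x0[1]:x0[3],x0[0]:x0[2]];h=cv2.cvtColor(r,cv2.COLOR_BGR2HSV)
    print(n,im[300,278],im[172,346])
```

```text
head [ 0.6473 -0.0608  0.2521]
ram [ 0.6463 -0.0584  0.0802]
jarknob [ 0.7327 -0.0501  0.1256]
tip [ 0.64735939 -0.05994667  0.15      ] ram s,t [ 0.64876996 -0.05869628  0.083     ] [ 0.64386102 -0.05931504  0.083     ]
jar top [ 0.73209064 -0.05109822  0.124     ] [ 0.73334167 -0.04793739  0.124     ]
s [59 63 64] [133 133 131]
t [159 157 156] [127 128 130]
```

Ramekin is within about 4 mm of the pointer. Next is the dwell.

>>> {"fn": "carry_out", "kwargs": {
  "moves": [
    [1,[0,0,0],[0,0,0]],
    [1,[0,0,0],[0,0,0]],
    [1,[0,0,0],[0,0,0]],
    [1,[0,0,0],[0,0,0]],
    [1,[0,0,0],[0,0,0]],
    [1,[0,0,0],[0,0,0]],
    [1,[0,0,0],[0,0,0]],
    [1,[0,0,0],[0,0,0]],
    [1,[0,0,0],[0,0,0]],
    [1,[0,0,0],[0,0,0]],
    [1,[0,0,0],[0,0,0]],
    [1,[0,0,0],[0,0,0]],
    [1,[0,0,0],[0,0,0]],
    [1,[0,0,0],[0,0,0]],
    [1,[0,0,0],[0,0,0]],
    [1,[0,0,0],[0,0,0]],
    [1,[0,0,0],[0,0,0]],
    [1,[0,0,0],[0,0,0]],
    [1,[0,0,0],[0,0,0]],
    [1,[0,0,0],[0,0,0]]
  ]
}}

```text
time: 5.92
eef_pos: [0.521, -0.1138, 0.0845]
tcp_rot: [[0.002, -0.071, 0.997], [-0.001, 0.997, 0.071], [-1.0, -0.001, 0.002]]
wrist_force: [-0.7, -0.8, 6.8]
grip_width: 0.0228
```

>>> {"fn": "carry_out", "kwargs": {
  "moves": [
    [1,[0,0,0],[0,0,0]],
    [1,[0,0,0],[0,0,0]],
    [1,[0,0,0],[0,0,0]],
    [1,[0,0,0],[0,0,0]],
    [1,[0,0,0],[0,0,0]],
    [1,[0,0,0],[0,0,0]],
    [1,[0,0,0],[0,0,0]],
    [1,[0,0,0],[0,0,0]]
  ]
}}

```text
time: 6.58
eef_pos: [0.521, -0.1138, 0.0845]
tcp_rot: [[0.002, -0.071, 0.997], [-0.001, 0.997, 0.071], [-1.0, -0.001, 0.002]]
wrist_force: [-1.0, -0.0, 7.5]
grip_width: 0.0231
```

>>> {"fn": "carry_out", "kwargs": {
  "moves": [
    [1,[0,0,-0.002],[0,0,0]],
    [1,[0,0,-0.005],[0,0,0]],
    [1,[0,-0.001,-0.009],[0,0,0]],
    [1,[0,-0.001,-0.014],[0,0,0]],
    [1,[0,-0.001,-0.02],[0,0,0]],
    [1,[0,-0.001,-0.026],[0,0,0]],
    [1,[0,-0.002,-0.032],[0,0,0]],
    [1,[0,-0.002,-0.038],[0,0,0]],
    [1,[0,-0.002,-0.044],[0,0,0]],
    [1,[0,-0.003,-0.05],[0,0,0]],
    [1,[0,-0.003,-0.056],[0,0,0]],
    [1,[0,-0.003,-0.062],[0,0,0]],
    [1,[0,-0.004,-0.068],[0,0,0]],
    [1,[0,-0.004,-0.074],[0,0,0]],
    [1,[0,-0.004,-0.079],[0,0,0]],
    [1,[0,-0.0045,-0.083],[0,0,0]],
    [1,[0,-0.0045,-0.085],[0,0,0]],
    [1,[0,-0.0045,-0.0855],[0,0,0]],
    [1,[0,-0.0045,-0.0855],[0,0,0]],
    [1,[0,-0.0045,-0.0855],[0,0,0]]
  ]
}}

```text
time: 8.25
eef_pos: [0.4362, -0.1246, 0.0844]
tcp_rot: [[0.002, -0.071, 0.997], [-0.001, 0.997, 0.071], [-1.0, -0.001, 0.002]]
wrist_force: [-0.0, 1.4, 9.4]
grip_width: 0.0229
```

Run:
```python
from h import *
st=status.state();print(st['time'],st['eef_pos'],st['wrist_force'])
a,c=snap('scene','s3');b,c=snap('top','t3')
a=cv2.resize(a[205:405,135:355],None,fx=2,fy=2,interpolation=2);b=cv2.resize(b[110:270,300:420],None,fx=2.5,fy=2.5,interpolation=2)
o=np.hstack([a,b]);cv2.imwrite('pics/c3.png',np.clip(o[:,:,::-1]*1.5,0,255).astype(np.uint8))
```

```text
8.25 [ 0.43617182 -0.12459036  0.08436803] [-0.03044101  1.43393222  9.43283182]
```

View pics/c3.png

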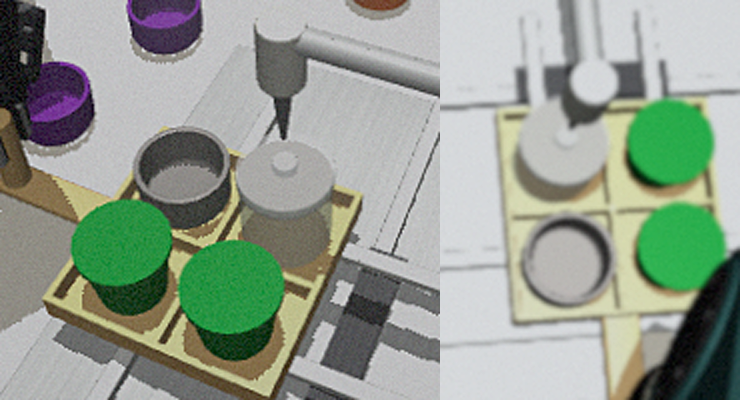

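The jar's lid knob is right below the cone tip, at scene (278,283) / top (350.4,165), with everything upright.

Run:
```python
from h import *
s=imaging.get_calibration('scene');t=imaging.get_calibration('top')
print(tri([ray(s,278,282.5),ray(t,350.4,165)]),onz(s,278,282.5,.125),onz(t,350.4,165,.125),'tip',onz(s,135+284/2,205+138/2,.15))
```

```text
[ 0.64671415 -0.05939755  0.12906195] [ 0.64659948 -0.05505151  0.125     ] [ 0.64620485 -0.06125429  0.125     ] tip [ 0.64837187 -0.06039531  0.15      ]
```

Jar is within about 3 mm of the pointer. I'll release and retreat upward.

>>> {"fn": "carry_out", "kwargs": {
  "moves": [
    [0.3,[0,0,0],[0,0,0]],
    [-0.3,[0,0,0],[0,0,0]],
    [-1,[0,0,0],[0,0,0]],
    [-1,[0,0,0],[0,0,0]],
    [-1,[0,0,0],[0,0,0]],
    [-1,[0,0,0],[0,0,0]],
    [-1,[0,0,0],[0,0,0]],
    [-1,[-0.01,0,0],[0,0,0]],
    [-1,[-0.03,0,0],[0,0,0]],
    [-1,[-0.06,0,0],[0,0,0]],
    [-1,[-0.09,0,0],[0,0,0]],
    [-1,[-0.12,0,0],[0,0,0]],
    [-1,[-0.14,0,0],[0,0,0]],
    [-1,[-0.14,0,0],[0,0,0]],
    [-1,[-0.14,0,0],[0,0,0]]
  ]
}}

```text
time: 9.6
eef_pos: [0.436, -0.1244, 0.2243]
tcp_rot: [[0.003, -0.071, 0.997], [-0.001, 0.997, 0.071], [-1.0, -0.001, 0.002]]
wrist_force: [-0.1, 0.7, -0.5]
grip_width: 0.0856
```

Run:
```python
from h import *
st=status.state();print(st['time'],st['eef_pos'],st['wrist_force'],st['grip_width'])
a,c=snap('scene','s4');b,c=snap('top','t4')
for n in('s','t'):
    A=cv2.imread(f'pics/{n}3.png').astype(int);B=cv2.imread(f'pics/{n}4.png').astype(int)
    r=np.s_[270:345,230:320] if n=='s' else np.s_[145:195,325:375]
    print(n,np.abs(A-B)[r].mean())
a=cv2.resize(a[205:405,135:355],None,fx=2,fy=2,interpolation=2);b=cv2.resize(b[110:270,300:420],None,fx=2.5,fy=2.5,interpolation=2)
o=np.hstack([a,b]);cv2.imwrite('pics/c4.png',np.clip(o[:,:,::-1]*1.5,0,255).astype(np.uint8))
```

```text
9.6 [ 0.4359769  -0.12440528  0.22427987] [-0.14182481  0.6815667  -0.47108763] 0.08555666168023544
s 5.73283950617284
t 1.3870666666666667
```

View pics/c4.png

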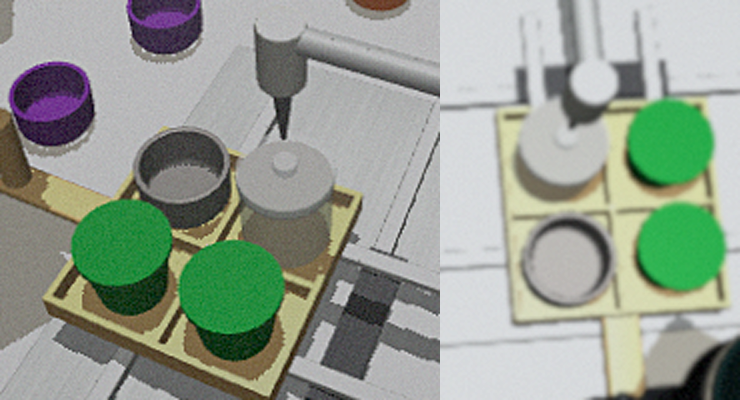

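The tray hasn't moved since release. The lid knob is still under the tip, both items are upright, and the gripper is clear.

```bash
python3 -c "
from workcell import close_job
print(close_job())"
```

```text
the job is handed in; nothing more can be done
None
```

I logged both items and handed the job in at about 9.6 s of the 38 s allowed; the hand-in gives no verdict.

- **Ramekin:** I gripped the tray knob and slid the tray until the ramekin was under the pointer. It stayed there, still, for about 2.4 s. Triangulated from two cameras, it was about 2 mm off the tip; the single-view estimates put it up to 4 mm off.
- **Jar:** I slid the tray on about 85 mm and measured the jar about 2 mm off the tip. The single-view estimates disagreed by about 6 mm sideways, so it could be up to about 6 mm off, still inside the 15 mm limit.
- **Release:** I opened the gripper and lifted it 140 mm clear. The last pictures show the tray where I left it, both items upright, and nothing touching the arm.

No check failed.

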